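# Bring the cheese stall's supply back after a trip

## Robot

A 6-joint arm with a two-finger parallel gripper is mounted at the origin on the work surface. World frame = base frame: x ahead of the robot, y to its left, z up, the work surface at z = 0. Lengths are in mm, angles in rad, forces in N, time in s.
With the tool pointing down it reaches from about 350 to 975 mm from the base axis. Payload 7.1 kg.
Tool frame: the origin (TCP) lies midway between the tips of the shut fingers; the grasp point (between the pads) lies 19 mm behind it; z points along the fingers, y is the line along which they close (so a half turn about z gives the same grasp; the last joint's range is limited). The gripper opens to 88 mm and grips with 3 to 60 N. Pads are 20 mm wide; open, the fingers measure 115 mm over their backs; the gripper's body (75 mm by 178 mm) begins 61 mm behind the grasp point.
Start: joints at [-1.322, 0.423, 1.63, -0, 1.089, -0.019], TCP at [165.4, -602.7, 222.675] pointing down, gripper open.
Joint ranges: [-3, 3], [-0.9, 2.11], [0.09, 2.58], [-1.31, 4.45], [0.11, 2.69], [-2.54, 2.54]. Speed limits (rad/s): [2.39, 2.39, 3.01, 3.14, 3.14, 3.14].

## Interface

Orientations are given as a rotation vector (axis times angle).
In Python, from workcell import ctrl gives the robot as it stands.
- The arm moves only by the shell command python3 -m inch 'ROWS' [OPENING]. ROWS is JSON, a list of rows, each an object with "xyz": the shift along the tool's x, y, z in mm, a list of three; "rot": the turn, a rotation vector about the tool's x, y, z in rad, a list of three. In form: [{"xyz": [dx, dy, dz], "rot": [ax, ay, az]}, ...]. A call has 1 to 12 rows; each row is the pose to reach, as a shift and turn from the pose commanded when the call began, along the tool's axes at that moment; what a row does not reach only later rows make up. A row lasts 1/12 s, in which the tool goes at most 41.7 mm and 7.16 degrees, less where a joint would pass 70% of its speed; a pose out of reach is approached as far as the arm can. A call with a gripper value outside its range is refused whole. OPENING is the closure in counts, from 0 (fully open) to 255 (shut), set as the call begins (- or left out, the last holds). The fingers move at their own pace and stop on an object; the grip force is fixed at half the most. Time passes only in rows, so rows that repeat a pose let the fingers close. It gives the time, the measured TCP pose, the force, the opening and the grip force at its end, in the units of the state.
- ctrl.get_obs(): the state, without advancing time (a new reading comes with each control period).
- ctrl.get_image(name): name is "side" or "top" or "wrist"; returns the picture (420x560x3 uint8, red, green, blue); there is no depth.
- ctrl.camera_model(name): a dict with "fx", "fy", "cx", "cy" (pixels), "position" and "attitude" of the camera in the world. Camera axes: x right, y up, looking along -z (the intrinsics and any distortion apply to the point x, -y, -z); pixel columns grow to the right and rows downward; lengths in mm; the calibration is good to about 2 mm. A picture is of the moment at which its call begins: read the wrist's pose just before it. camera_model takes no time and is no camera call; for the wrist camera it gives the pose at the moment of the call.
- ctrl.close_job(): hands the job in; it is judged then, once.
The state is a dict: "t": time; "qpos": joint angles; "qvel": joint speeds; "joint_torque": joint torques, N m; "ee_pos": TCP position; "orientation": TCP orientation; "ft_force": force on the tool from outside, world axes, zero at the start; "moment": the same for the moment, N m; "width": finger opening in mm; "grasp_force": force on a finger pad.
Only numpy, scipy, OpenCV 4.12 (cv2) and the standard library are available. Lean on these libraries where they do the work, as an engineer would, in place of code of your own. Each camera call takes 0.05 s, during which the arm holds its last target. There are 200 camera calls.

## Task

The raclette heater has tripped the stall's breaker, whose handle on the larger sloped box now stands halfway. Turn the heater's own switch on the smaller box off first, then reset the breaker by turning its handle anticlockwise past OFF, against its spring, right to the reset stop, and switch it ON, clockwise until it snaps in. Don't wrench the handles against their stops, leave everything else on the counter where it is, and let go of both handles.

Things in the scene. Friction and masses are not known exactly. Their poses are not given: they have to be found in the camera images.
- supply_box: the larger switch box, with the breaker: dark, fixed, 190 mm deep, 190 wide, 95 high in front and 164 at the back, two socket lids in its front, a flat door sloping up away from the robot at 20 degrees. Origin under its middle, x towards its back. The two boxes stand side by side, either one on the left
- breaker_hub (a point): where the axis of the breaker's handle meets the door, 130 mm above the counter. Axes: z out of the door along the handle's axis, x up the slope, y to the left seen from the robot. Here the handle points along (sin q, cos q, 0), q = joint breaker. A round bright plate, 50 mm in radius, 4 mm thick, surrounds it; nothing but the handle stands higher off the door
- breaker (a joint): the breaker's handle, rad, clockwise (seen facing the door) positive: 0 OFF (points left, +y), 1.571 ON (up the slope), about 0.79 tripped (start); stops at -0.35 (reset) and 1.571. It snaps over centre at 0.79 into OFF or ON (0.3 N m). Past OFF a spring returns it to OFF, rising to 1.1 N m at the reset stop. A latch bars ON (dead stop at 1.06) until the handle has been turned beyond -0.3
- breaker_grip (a point): on the breaker's handle: middle of its bar, 65 mm out from the axis, 32 mm above the door; turns with it: y out along the bar, z off the door. The black handle is a round hub, 27 mm in radius and 43 mm high, and one bar, 20 mm wide, 18 to 46 mm above the door, reaching 85 mm out from the axis, with a white line along its top
- heater_box: the smaller switch box, for the raclette heater: dark, fixed, 160 mm deep, 150 wide, 85 high in front and 143 at the back, one socket lid in its front, the same sloping door (20 degrees). Origin under its middle, x towards its back
- heater_switch_hub (a point): where the axis of the heater switch's handle meets the door, 115 mm above the counter. Axes as for breaker_hub: z out of the door, x up the slope, y left. The handle points along (sin q, cos q, 0), q = joint heater_switch. A round bright plate, 40 mm in radius, 4 mm thick, surrounds it
- heater_switch (a joint): the heater switch's handle, rad, clockwise (seen facing the door) positive: 0 OFF (points left, +y), 1.571 ON (up the slope; start), stops at 0 and 1.571. It snaps over centre at 0.79 into OFF or ON (0.3 N m, friction included). No reset, no latch
- heater_switch_grip (a point): on the heater switch's handle: middle of its bar, 50 mm out from the axis, 29 mm above the door; turns with it: y out along the bar, z off the door. The black handle is a round hub, 21 mm in radius and 39 mm high, and one bar, 18 mm wide, 16 to 42 mm above the door, reaching 70 mm out from the axis
- tape_dispenser: bystander: tape dispenser, 135 x 50 x 76 mm, between the boxes; origin under its middle
- paper_cup: bystander: white cup, 72 mm wide at the rim, 88 mm high, between the boxes; origin under its middle
- cheese_cutter: bystander: wide-bladed cheese cutter, 160 x 137 mm, 22 mm high, lying to the right of the boxes; origin under its middle
- wedge_big: bystander: cheese wedge, 150 mm long, 75 mm high, beyond the boxes; origin under its middle
- wedge_thin: bystander: slimmer cheese wedge, 140 mm long, 65 mm high, on the left; origin under its middle
- water_bottle: bystander: clear bottle, 64 mm across, 210 mm high, on the left; origin under its middle
- chutney_jar: bystander: jar, 72 mm across, 85 mm high, beyond the boxes; origin under its middle

How it is judged:
By the outcome, as a careful person would: the job done as asked, in the order asked, and still so for the second after the job is handed in, with the robot touching nothing.
It also fails if it takes over 58 s, if anything falls off the work surface, if the arm or the gripper's body presses on something with over 40 N, if the wrist force passes 120 N, or if a joint passes its speed limit or range.

## Working session

There is one attempt and no reset: what is moved stays moved. The work goes in short steps, Python scripts to look and compute and a shell command to move; the robot and the scene stay as the last step left them, time stands still between calls to the robot, and variables do not carry over. Pictures are saved under pics/ and viewed, at most 10 in all, crops included, and the job is handed in when it is done.

```bash
ls; mkdir -p pics; python3 - <<'E'
from workcell import ctrl
import cv2
for n in ("top","side"):
    im=ctrl.get_image(n); cv2.imwrite(f"pics/{n}0.png",im[:,:,::-1]); print(n,ctrl.camera_model(n))
o=ctrl.get_obs();print(o)
E
```

```text
pics
top {'fx': 479.18966897453095, 'fy': 479.18966897453095, 'cx': 281.24554395320246, 'cy': 208.82125666700082, 'position': array([ 392.80240459,  -14.88990637, 1466.81244542]), 'attitude': array([ 0.12420459, -0.10605213, -1.56906217])}
side {'fx': 417.0041854504997, 'fy': 417.0041854504997, 'cx': 275.2673213681898, 'cy': 204.91712233126952, 'position': array([392.92691838, 971.43699861, 927.27895137]), 'attitude': array([ 0.12026329, -1.24379353, -2.65075593])}
{'t': 0.1, 'qpos': array([-1.32198222e+00,  4.23784687e-01,  1.63061084e+00, -8.88350705e-06,
        1.08858525e+00, -1.89944977e-02]), 'qvel': array([-0.00014687, -0.00119893, -0.00128503,  0.00102914, -0.00359007,
        0.00093285]), 'joint_torque': array([ 1.23273608e-04, -5.45615566e+01, -2.74323589e+01,  6.45129033e-02,
        1.87739369e-02, -2.01351281e-05]), 'ee_pos': array([ 165.288816  , -602.22677228,  221.96784704]), 'orientation': array([-3.11210316e+00, -4.19239197e-01,  2.62166789e-04]), 'ft_force': array([ 1.77311793,  0.572623  , -0.11288221]), 'moment': array([0.01161848, 0.01261491, 0.01999176]), 'grasp_force': 0.0, 'width': 87.94573348906404}
```

View pics/top0.png

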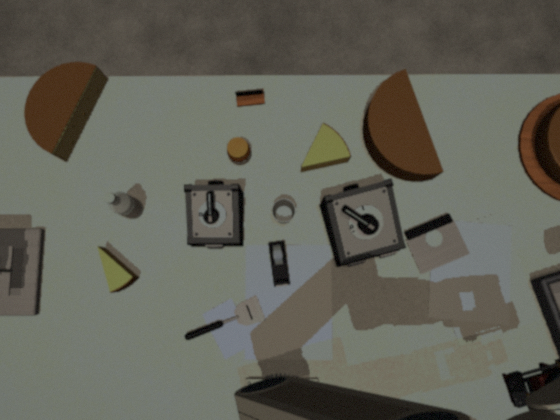

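View pics/side0.png

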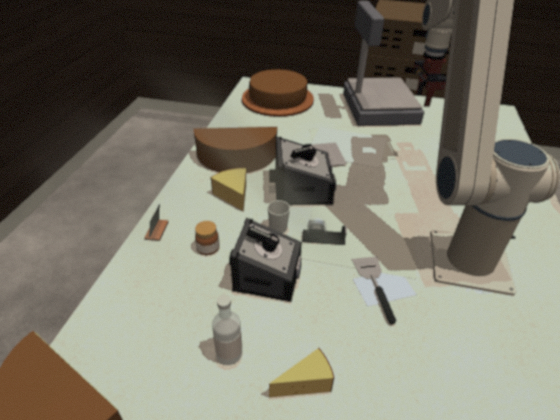

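Top view: the heater box is on the left (plate about (211,213), bar pointing up the slope). The supply box is on the right (plate about (366,222)), turned a little, with its handle pointing up-left, i.e. tripped. The cup stands at (284,208) and the tape dispenser at (279,262), between the boxes.

```bash
cat > h.py <<'E'
from workcell import ctrl
import numpy as np, cv2
from scipy.spatial.transform import Rotation as R
def ray(m,u,v):
    d=np.array([(u-m['cx'])/m['fx'],-(v-m['cy'])/m['fy'],-1.])
    return np.array(m['position']),R.from_rotvec(m['attitude']).apply(d)
def hit(m,u,v,z):
    p,d=ray(m,u,v); return p+d*(z-p[2])/d[2]
def proj(m,P):
    c=R.from_rotvec(m['attitude']).inv().apply(np.atleast_2d(P)-m['position'])
    return np.c_[m['cx']-m['fx']*c[:,0]/c[:,2],m['cy']+m['fy']*c[:,1]/c[:,2]]
E
python3 - <<'E'
from h import *
im=cv2.imread('pics/top0.png')
a=cv2.resize(im[165:275,175:255],None,fx=5,fy=5,interpolation=cv2.INTER_CUBIC)
b=cv2.resize(im[165:275,315:410],None,fx=4.2,fy=5,interpolation=cv2.INTER_CUBIC)
cv2.imwrite('pics/crop.png',np.hstack([a,b])[:600,:800]); print(a.shape,b.shape)
E
```

```text
(550, 400, 3) (550, 399, 3)
```

View pics/crop.png

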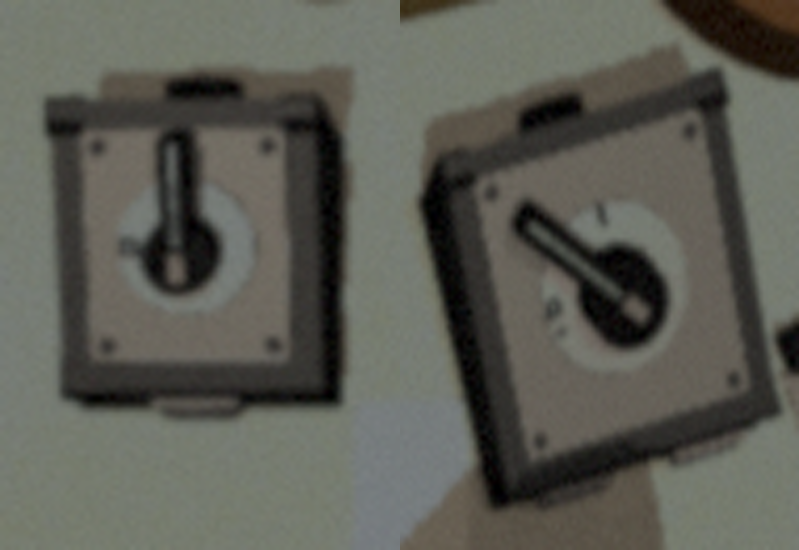

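```bash
cat >> h.py <<'E'
def door(psi):  # columns x up slope, y left, z normal
    return R.from_euler('z',psi)*R.from_euler('y',-np.radians(20))
def toolR(psi): return door(psi)*R.from_euler('x',np.pi)   # tool x up slope, y right, z into door
def rel(P,Rt):
    o=ctrl.get_obs(); R0=R.from_rotvec(o['orientation'])
    return R0.inv().apply(P-o['ee_pos']).round(1),(R0.inv()*Rt).as_rotvec().round(3)
def onplane(m,u,v,hub,psi,h):
    n=door(psi).as_matrix()[:,2]; p,d=ray(m,u,v); return p+d*((hub+h*n-p)@n)/(d@n)
E
python3 - <<'E'
from h import *
m=ctrl.camera_model('top')
for nm,c,z,scr,sx,u0,x0 in (('heater',(188,247),115,[(97,147),(267,146),(108,346),(272,345)],5,175,0),('supply',(615,286),130,[(491,192),(690,131),(540,441),(734,380)],4.2,315,400)):
    f=lambda q:(u0+(q[0]-x0)/sx,165+q[1]/5)
    hub=hit(m,*f(c),z+4); psi=0
    for _ in range(4):
        S=np.array([onplane(m,*f(q),hub,psi,0) for q in scr])
        d=(S[0]-S[1])+(S[2]-S[3]); psi=np.arctan2(-d[0],d[1])
        n=door(psi).as_matrix()[:,2]; hub=hit(m,*f(c),z+4*n[2])-4*n
    print(nm,hub,'psi',psi,'\n',door(psi).inv().apply(S-hub).round(1),'\nhover80',*rel(hub+80*n,toolR(psi)))
print('via',rel(np.array([450,-250,330.]),R.from_euler('x',np.pi)))
E
```

```text
heater [577.61497635 195.90553007 115.        ] psi 0.003950711141366063 
 [[ 57.3  50.   -0. ]
 [ 57.3 -46.3   0. ]
 [-58.9  48.9  -0. ]
 [-58.8 -45.6   0. ]] 
hover80 [ 582.4 -667.7   32.7] [-0.047  0.347  0.261]
supply [ 552.63632355 -236.57241946  130.        ] psi 0.2538068729303289 
 [[ 72.5  68.5  -0. ]
 [ 72.2 -67.8   0. ]
 [-76.   67.6  -0. ]
 [-75.7 -68.5   0. ]] 
hover80 [ 442.9 -250.5   17.1] [-0.004  0.349  0.014]
via (array([ 367.8, -264.5, -107.7]), array([-0.001,  0.   ,  0.268]))
```

```bash
python3 -m inch '[{"xyz":[0,0,-40],"rot":[0,0,0]},{"xyz":[40,-20,-80],"rot":[0,0,0]},{"xyz":[368,-264,-108],"rot":[0,0,0.268]},{"xyz":[368,-264,-108],"rot":[0,0,0.268]},{"xyz":[368,-264,-108],"rot":[0,0,0.268]},{"xyz":[368,-264,-108],"rot":[0,0,0.268]},{"xyz":[368,-264,-108],"rot":[0,0,0.268]},{"xyz":[368,-264,-108],"rot":[0,0,0.268]},{"xyz":[368,-264,-108],"rot":[0,0,0.268]},{"xyz":[368,-264,-108],"rot":[0,0,0.268]},{"xyz":[368,-264,-108],"rot":[0,0,0.268]},{"xyz":[368,-264,-108],"rot":[0,0,0.268]}]' 255
python3 - <<'E'
from h import *
hub=np.array([577.6,195.9,115]);D=door(.004)
print(rel(hub+D.apply([-20,-20,190]),toolR(.004)))
E
```

```text
t: 1.1
ee_pos: [445.9, -255.3, 330.0]
orientation: [-3.142, 0.0, 0.0]
ft_force: [0.5, -1.7, 0.7]
width: 11.4
grasp_force: 0.0
(array([  47.9, -430.9,   43.3]), array([ 0.001,  0.349, -0.004]))
```

```bash
python3 -m inch '[{"xyz":[44,-426,43],"rot":[0,0.349,-0.004]},{"xyz":[44,-426,43],"rot":[0,0.349,-0.004]},{"xyz":[44,-426,43],"rot":[0,0.349,-0.004]},{"xyz":[44,-426,43],"rot":[0,0.349,-0.004]},{"xyz":[44,-426,43],"rot":[0,0.349,-0.004]},{"xyz":[44,-426,43],"rot":[0,0.349,-0.004]},{"xyz":[44,-426,43],"rot":[0,0.349,-0.004]},{"xyz":[44,-426,43],"rot":[0,0.349,-0.004]},{"xyz":[44,-426,43],"rot":[0,0.349,-0.004]},{"xyz":[44,-426,43],"rot":[0,0.349,-0.004]},{"xyz":[44,-426,43],"rot":[0,0.349,-0.004]},{"xyz":[44,-426,43],"rot":[0,0.349,-0.004]}]' 
python3 - <<'E'
from h import *
m=ctrl.camera_model('wrist'); im=ctrl.get_image('wrist')[:,:,::-1].copy(); 
hub=np.array([577.6,195.9,115]);D=door(.004)
L=[[0,0,4],[40,0,4],[-40,0,4],[0,40,4],[0,-40,4],[70,0,42]]
uv=proj(m,hub+D.apply(L)); print(uv.round(0).tolist())
for u,v in uv: cv2.circle(im,(int(u),int(v)),3,(0,0,255),-1)
cv2.imwrite('pics/w1.png',im)
print(rel(hub+D.apply([52,-45,80]),toolR(.004)))
E
```

```text
t: 2.1
ee_pos: [489.1, 171.9, 286.2]
orientation: [-3.093, -0.013, -0.544]
ft_force: [0.9, -0.5, 0.7]
width: 0.8
grasp_force: 0.0
[[260.0, 161.0], [260.0, 127.0], [261.0, 194.0], [227.0, 161.0], [294.0, 161.0], [257.0, 97.0]]
(array([ 77. ,  20. , 111.2]), array([0.   , 0.001, 0.004]))
```

View pics/w1.png

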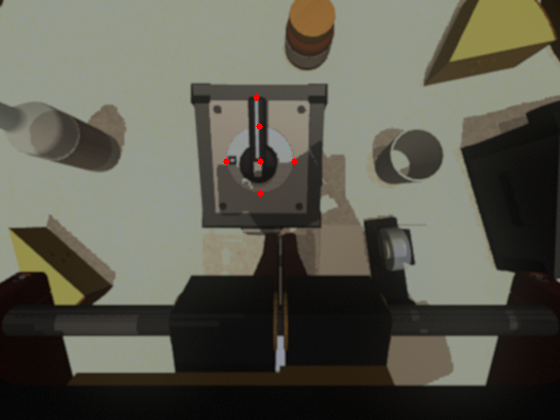

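The projected heater plate points lie on the picture to within about 2 px: hub at (260,161), bar tip at (257,97). The fit is good, so I go down on the right of the bar.

```bash
python3 -m inch '[{"xyz":[36,12,40],"rot":[0,0,0]},{"xyz":[72,25,80],"rot":[0,0,0]},{"xyz":[72,25,110],"rot":[0,0,0]},{"xyz":[72,25,130],"rot":[0,0,0]},{"xyz":[72,25,150],"rot":[0,0,0]},{"xyz":[72,25,166],"rot":[0,0,0]},{"xyz":[72,25,166],"rot":[0,0,0]},{"xyz":[72,25,166],"rot":[0,0,0]}]' 
cat >> h.py <<'E'
HUB={'h':(np.array([577.6,195.9,115]),.004),'s':(np.array([552.6,-236.6,130]),.254)}
def where(k):
    o=ctrl.get_obs(); hub,psi=HUB[k]; D=door(psi)
    print('door xyz',D.inv().apply(o['ee_pos']-hub).round(1),'F door',D.inv().apply(o['ft_force']).round(1),'t',o['t'])
E
python3 -c "
from h import *
where('h')"
```

```text
t: 2.82
ee_pos: [613.3, 142.3, 154.9]
orientation: [3.093, 0.003, 0.542]
ft_force: [-0.1, 0.4, -0.2]
width: 0.6
grasp_force: 0.0
door xyz [ 47.  -53.7  25.3] F door [-0.1  0.4 -0.2] t 2.8167
```

```bash
python3 -m inch '[{"xyz":[1,-12,0],"rot":[0,0,0]},{"xyz":[2,-24,0],"rot":[0,0,0]},{"xyz":[3,-32,0],"rot":[0,0,0]},{"xyz":[3,-38,0],"rot":[0,0,0]},{"xyz":[3,-44,0],"rot":[0,0,0]},{"xyz":[3,-50,0],"rot":[0,0,0]},{"xyz":[3,-56,0],"rot":[0,0,0]},{"xyz":[3,-60,0],"rot":[0,0,0]},{"xyz":[3,-64,0],"rot":[0,0,0]},{"xyz":[3,-64,0],"rot":[0,0,0]}]' 
python3 -c "
from h import *
where('h');cv2.imwrite('pics/w2.png',ctrl.get_image('wrist')[:,:,::-1])"
```

```text
t: 3.65
ee_pos: [616.5, 208.6, 157.1]
orientation: [-3.093, -0.006, -0.547]
ft_force: [-0.3, -1.0, 0.5]
width: 0.6
grasp_force: 0.5
door xyz [51.  12.5 26.2] F door [-0.1 -1.   0.6] t 3.65
```

View pics/w2.png

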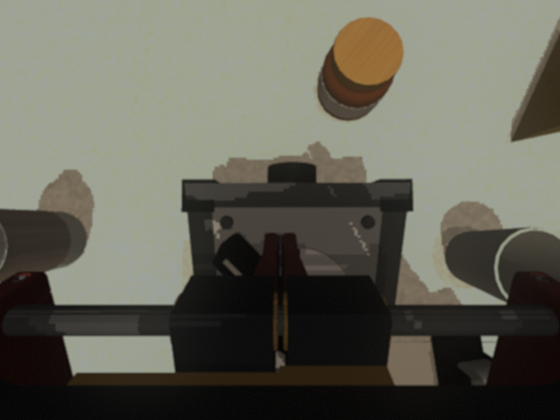

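The bar tip at (238,258) is pushed round to about 45 degrees, with the fingers beside it. I keep pushing until it snaps.

```bash
python3 -m inch '[{"xyz":[0,-5,0],"rot":[0,0,0]},{"xyz":[-2,-10,0],"rot":[0,0,0]},{"xyz":[-5,-15,0],"rot":[0,0,0]},{"xyz":[-8,-19,0],"rot":[0,0,0]},{"xyz":[-8,-19,0],"rot":[0,0,0]},{"xyz":[-8,-19,0],"rot":[0,0,0]},{"xyz":[-8,-19,-30],"rot":[0,0,0]},{"xyz":[-8,-19,-70],"rot":[0,0,0]},{"xyz":[-30,-10,-110],"rot":[0,0,0]},{"xyz":[-60,20,-150],"rot":[0,0,0]},{"xyz":[-72,20,-170],"rot":[0,0,0]},{"xyz":[-72,20,-170],"rot":[0,0,0]}]' 
python3 -c "
from h import *
where('h');cv2.imwrite('pics/w3.png',ctrl.get_image('wrist')[:,:,::-1])
print(rel(HUB['s'][0]+door(.254).apply([-20,-20,190]),toolR(.254)))"
```

```text
t: 4.7
ee_pos: [487.8, 186.7, 295.7]
orientation: [-3.091, -0.005, -0.551]
ft_force: [-0.2, -0.0, 0.4]
width: 0.7
grasp_force: 0.0
door xyz [-22.6  -8.9 200.5] F door [-0.  -0.   0.4] t 4.7
(array([-11.3, 464.4, -12.4]), array([ 0.085, -0.005, -0.235]))
```

View pics/w3.png

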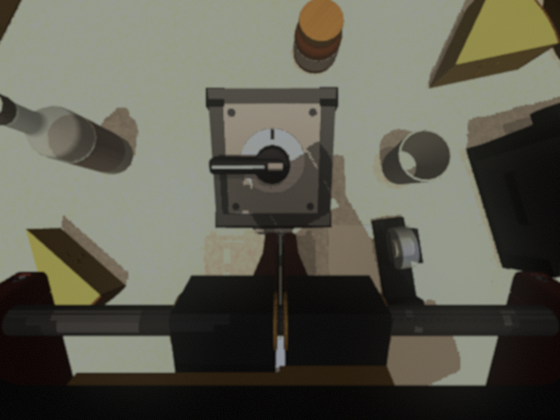

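The heater bar now points left, from (272,166) to (212,166), so it is OFF. On to the breaker.

```bash
python3 -m inch '[{"xyz":[-11,464,-12],"rot":[0.085,-0.005,-0.235]},{"xyz":[-11,464,-12],"rot":[0.085,-0.005,-0.235]},{"xyz":[-11,464,-12],"rot":[0.085,-0.005,-0.235]},{"xyz":[-11,464,-12],"rot":[0.085,-0.005,-0.235]},{"xyz":[-11,464,-12],"rot":[0.085,-0.005,-0.235]},{"xyz":[-11,464,-12],"rot":[0.085,-0.005,-0.235]},{"xyz":[-11,464,-12],"rot":[0.085,-0.005,-0.235]},{"xyz":[-11,464,-12],"rot":[0.085,-0.005,-0.235]},{"xyz":[-11,464,-12],"rot":[0.085,-0.005,-0.235]},{"xyz":[-11,464,-12],"rot":[0.085,-0.005,-0.235]},{"xyz":[-11,464,-12],"rot":[0.085,-0.005,-0.235]},{"xyz":[-11,464,-12],"rot":[0.085,-0.005,-0.235]}]' 
python3 - <<'E'
from h import *
where('s')
m=ctrl.camera_model('wrist'); im=ctrl.get_image('wrist')[:,:,::-1].copy(); 
hub,psi=HUB['s'];D=door(psi)
L=[[0,0,4],[50,0,4],[-50,0,4],[0,50,4],[0,-50,4],[60,60,46]]
uv=proj(m,hub+D.apply(L)); print(uv.round(0).tolist())
for u,v in uv: cv2.circle(im,(int(u),int(v)),3,(0,0,255),-1)
cv2.imwrite('pics/w4.png',im)
print(rel(hub+D.apply([72,25,80]),toolR(psi)))
E
```

```text
t: 5.75
ee_pos: [478.5, -258.8, 298.3]
orientation: [-3.029, -0.385, -0.526]
ft_force: [1.2, 0.4, -0.1]
width: 0.6
grasp_force: 0.0
door xyz [-15.1  -2.9 184.6] F door [ 1.1  0.1 -0.5] t 5.75
[[277.0, 170.0], [277.0, 126.0], [278.0, 210.0], [235.0, 170.0], [320.0, 170.0], [216.0, 117.0]]
(array([ 88. , -35.5, 104.7]), array([ 0.006,  0.005, -0.003]))
```

View pics/w4.png

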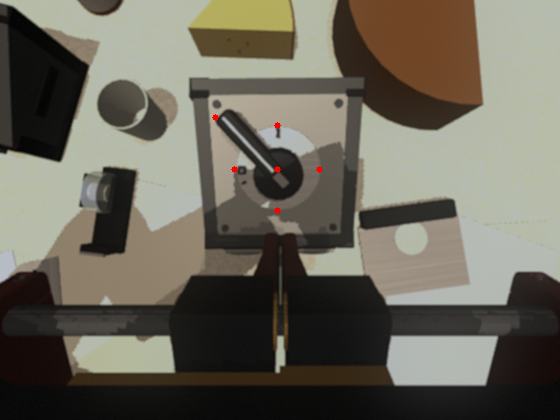

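Breaker: the plate is centred on my predicted (277,170) and the bar tip is at (228,117), tripped. I'll let the arm settle, then go down on the up-slope side of the bar.

```bash
python3 -m inch '[{"xyz":[0,0,0],"rot":[0,0,0]},{"xyz":[0,0,0],"rot":[0,0,0]}]'
python3 - <<'E'
from h import *
where('s')
hub,psi=HUB['s']
print(rel(hub+door(psi).apply([77,22,25]),toolR(psi)))
E
```

```text
t: 5.97
ee_pos: [478.5, -257.0, 297.8]
orientation: [-3.029, -0.382, -0.524]
ft_force: [0.6, 0.6, -0.0]
width: 0.6
grasp_force: 0.0
door xyz [-14.8  -1.1 184. ] F door [ 0.7  0.4 -0.3] t 5.9667
(array([ 92.7, -23.3, 158.4]), array([-0.   ,  0.006, -0.003]))
```

```bash
python3 -m inch '[{"xyz":[35,-8,10],"rot":[0,0,0]},{"xyz":[70,-16,40],"rot":[0,0,0]},{"xyz":[92,-23,75],"rot":[0,0,0]},{"xyz":[92,-23,105],"rot":[0,0,0]},{"xyz":[92,-23,130],"rot":[0,0,0]},{"xyz":[92,-23,150],"rot":[0,0,0]},{"xyz":[92,-23,158],"rot":[0,0,0]},{"xyz":[92,-23,158],"rot":[0,0,0]},{"xyz":[92,-23,158],"rot":[0,0,0]}]'
python3 -c "
from h import *
where('s')"
```

```text
t: 6.72
ee_pos: [608.3, -197.7, 181.5]
orientation: [-3.029, -0.388, -0.525]
ft_force: [-0.7, -0.2, 1.1]
width: 0.5
grasp_force: 0.0
door xyz [77.5 23.6 26.6] F door [-0.3 -0.   1.3] t 6.7167
```

```bash
python3 -m inch '[{"xyz":[-8,-6,0],"rot":[0,0,0]},{"xyz":[-16,-12,0],"rot":[0,0,0]},{"xyz":[-22,-18,0],"rot":[0,0,0]},{"xyz":[-28,-24,0],"rot":[0,0,0]},{"xyz":[-34,-30,0],"rot":[0,0,0]},{"xyz":[-40,-34,0],"rot":[0,0,0]},{"xyz":[-46,-38,0],"rot":[0,0,0]},{"xyz":[-52,-40,0],"rot":[0,0,0]},{"xyz":[-56,-41,0],"rot":[0,0,0]},{"xyz":[-60,-41,0],"rot":[0,0,0]},{"xyz":[-62,-41,0],"rot":[0,0,0]},{"xyz":[-62,-41,0],"rot":[0,0,0]}]'
python3 -c "
from h import *
where('s')"
```

```text
t: 7.72
ee_pos: [542.3, -172.9, 160.9]
orientation: [-3.028, -0.385, -0.529]
ft_force: [5.6, 7.4, 0.1]
width: 0.3
grasp_force: 4.0
door xyz [16.2 64.2 26.9] F door [ 6.9  5.8 -2.4] t 7.7167
```

```bash
python3 -m inch '[{"xyz":[-3,0,0],"rot":[0,0,0]},{"xyz":[-5,0,0],"rot":[0,0,0]},{"xyz":[-7,0,0],"rot":[0,0,0]},{"xyz":[-7,0,0],"rot":[0,0,0]}]'
python3 -c "
from h import *
where('s');cv2.imwrite('pics/w5.png',ctrl.get_image('wrist')[:,:,::-1])"
```

```text
t: 8.05
ee_pos: [537.1, -174.3, 159.1]
orientation: [-3.027, -0.385, -0.531]
ft_force: [11.4, 11.7, -0.2]
width: 0.7
grasp_force: 7.1
door xyz [10.6 64.2 27.1] F door [13.   8.4 -5. ] t 8.05
```

View pics/w5.png

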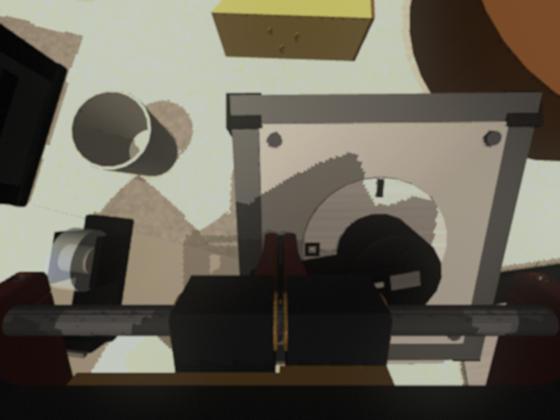

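The white line on the handle, about (390,285) to (420,275), is now tilted past OFF. I continue in small steps and watch the force.

```bash
python3 -m inch '[{"xyz":[-2,0,0],"rot":[0,0,0]},{"xyz":[-4,0,0],"rot":[0,0,0]},{"xyz":[-4,0,0],"rot":[0,0,0]}]'
python3 -c "
from h import *
where('s')"
python3 -m inch '[{"xyz":[-1,0,0],"rot":[0,0,0]},{"xyz":[-2,0,0],"rot":[0,0,0]},{"xyz":[-2,0,0],"rot":[0,0,0]}]'
python3 -c "
from h import *
where('s')"
```

```text
t: 8.35
ee_pos: [533.9, -175.3, 157.9]
orientation: [-3.027, -0.385, -0.532]
ft_force: [12.4, 11.3, -1.9]
width: 0.7
grasp_force: 8.1
door xyz [ 7.  64.  27.1] F door [13.3  7.8 -6.8] t 8.35
t: 8.6
ee_pos: [532.5, -175.8, 157.3]
orientation: [-3.027, -0.385, -0.533]
ft_force: [14.1, 13.1, -2.0]
width: 0.3
grasp_force: 8.8
door xyz [ 5.4 63.9 27.1] F door [15.3  9.2 -7.7] t 8.6
```

```bash
for i in 1 2; do python3 -m inch '[{"xyz":[-1,0,0],"rot":[0,0,0]},{"xyz":[-1.5,0,0],"rot":[0,0,0]},{"xyz":[-1.5,0,0],"rot":[0,0,0]}]' >/dev/null
python3 -c "
from h import *
where('s')"; done
```

```text
door xyz [ 4.1 63.8 27.1] F door [16.7  7.7 -8. ] t 8.85
door xyz [ 2.8 63.6 27.2] F door [17.7  7.7 -9.3] t 9.1
```

```bash
for i in 1 2; do python3 -m inch '[{"xyz":[-0.7,0,0],"rot":[0,0,0]},{"xyz":[-1.2,0,0],"rot":[0,0,0]},{"xyz":[-1.2,0,0],"rot":[0,0,0]}]' >/dev/null
python3 -c "
from h import *
where('s')"; done
```

```text
door xyz [ 1.8 63.4 27.2] F door [17.4  7.8 -9.9] t 9.35
door xyz [ 0.9 63.3 27.2] F door [ 19.    7.5 -11. ] t 9.6
```

```bash
for i in 1 2; do python3 -m inch '[{"xyz":[-0.6,0,0],"rot":[0,0,0]},{"xyz":[-1,0,0],"rot":[0,0,0]},{"xyz":[-1,0,0],"rot":[0,0,0]}]' >/dev/null
python3 -c "
from h import *
where('s')"; done
```

```text
door xyz [ 0.8 63.2 27.3] F door [ 23.5   8.2 -12.1] t 9.85
door xyz [ 0.7 63.1 27.3] F door [ 26.8   9.6 -14.4] t 10.1
```

The stop is reached: position stalls while the force steps up by about 4 N. Back off up the slope, lift over, and come down on the other side.

```bash
python3 -m inch '[{"xyz":[6,0,0],"rot":[0,0,0]},{"xyz":[14,0,0],"rot":[0,0,0]},{"xyz":[24,0,0],"rot":[0,0,0]},{"xyz":[40,0,0],"rot":[0,0,0]},{"xyz":[42,0,-30],"rot":[0,0,0]},{"xyz":[42,0,-65],"rot":[0,0,0]},{"xyz":[10,0,-70],"rot":[0,0,0]},{"xyz":[-25,0,-70],"rot":[0,0,0]},{"xyz":[-42,0,-70],"rot":[0,0,0]},{"xyz":[-42,0,-70],"rot":[0,0,0]},{"xyz":[-42,0,-70],"rot":[0,0,0]}]' 
python3 -c "
from h import *
where('s');cv2.imwrite('pics/w6.png',ctrl.get_image('wrist')[:,:,::-1])"
```

```text
t: 11.02
ee_pos: [461.4, -194.8, 205.3]
orientation: [-3.03, -0.383, -0.526]
ft_force: [1.2, -1.0, -0.1]
width: 0.7
grasp_force: 0.0
door xyz [-47.3  63.3  97.4] F door [ 0.8 -1.2 -0.4] t 11.0167
```

View pics/w6.png

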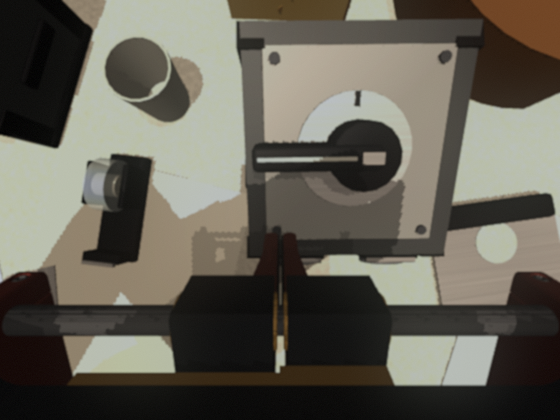

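The handle is back at OFF: bar from (365,156) to (255,156). I descend below it and push clockwise.

```bash
python3 -m inch '[{"xyz":[3,0,30],"rot":[0,0,0]},{"xyz":[5,0,55],"rot":[0,0,0]},{"xyz":[5,0,71],"rot":[0,0,0]},{"xyz":[5,0,71],"rot":[0,0,0]},{"xyz":[20,0,71],"rot":[0,0,0]},{"xyz":[30,-1,71],"rot":[0,0,0]},{"xyz":[40,-2,71],"rot":[0,0,0]},{"xyz":[50,-3,71],"rot":[0,0,0]},{"xyz":[58,-2,71],"rot":[0,0,0]},{"xyz":[66,-1,71],"rot":[0,0,0]},{"xyz":[70,0,71],"rot":[0,0,0]},{"xyz":[70,0,71],"rot":[0,0,0]}]' 
python3 -c "
from h import *
where('s')"
python3 -m inch '[{"xyz":[4,2,0],"rot":[0,0,0]},{"xyz":[8,4,0],"rot":[0,0,0]},{"xyz":[11,6,0],"rot":[0,0,0]},{"xyz":[14,8,0],"rot":[0,0,0]},{"xyz":[17,10,0],"rot":[0,0,0]},{"xyz":[17,10,0],"rot":[0,0,0]}]' 
python3 -c "
from h import *
where('s')"
```

```text
t: 12.07
ee_pos: [550.4, -172.0, 163.1]
orientation: [-3.03, -0.387, -0.529]
ft_force: [-0.3, -0.1, -0.1]
width: 0.3
grasp_force: 0.0
door xyz [24.5 63.1 26.3] F door [-0.3  0.   0. ] t 12.0667
t: 12.57
ee_pos: [567.9, -178.1, 168.3]
orientation: [-3.03, -0.386, -0.529]
ft_force: [-0.3, -0.6, 0.3]
width: 0.6
grasp_force: 0.0
door xyz [40.8 52.8 25.9] F door [-0.3 -0.5  0.5] t 12.5667
```

```bash
python3 -m inch '[{"xyz":[-10,-8,0],"rot":[0,0,0]},{"xyz":[-15,-10,-30],"rot":[0,0,0]},{"xyz":[-25,-10,-65],"rot":[0,0,0]},{"xyz":[-45,10,-100],"rot":[0,0,0]},{"xyz":[-65,40,-135],"rot":[0,0,0]},{"xyz":[-70,60,-170],"rot":[0,0,0]},{"xyz":[-70,60,-180],"rot":[0,0,0]},{"xyz":[-70,60,-180],"rot":[0,0,0]},{"xyz":[-70,60,-180],"rot":[0,0,0]}]' 
python3 -c "
from h import *
w=ctrl.get_image('wrist')[:,:,::-1];t=ctrl.get_image('top')[:,:,::-1]
cv2.imwrite('pics/w7.png',np.hstack([w[:400,100:460],cv2.resize(t[90:330,90:480],None,fx=1.1,fy=1.67)[:400]]))"
```

```text
t: 13.32
ee_pos: [459.4, -268.0, 314.6]
orientation: [-3.031, -0.384, -0.529]
ft_force: [-0.0, -0.2, -0.0]
width: 0.7
grasp_force: 0.0
```

View pics/w7.png

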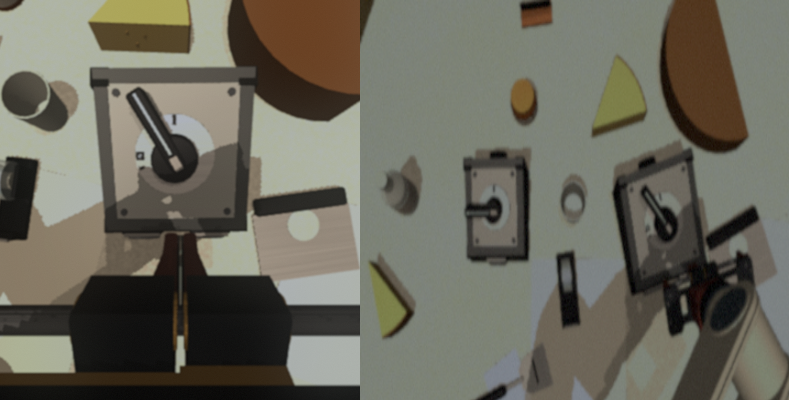

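The breaker bar runs from hub (175,158) to tip (135,92) in the left half, about 1.03 rad. That is near the latch's dead stop at 1.06, so it is not ON yet. I'll push gently to see whether the latch bars it.

```bash
python3 -m inch '[{"xyz":[5,-20,35],"rot":[0,0,0]},{"xyz":[25,-55,70],"rot":[0,0,0]},{"xyz":[45,-70,105],"rot":[0,0,0]},{"xyz":[55,-70,140],"rot":[0,0,0]},{"xyz":[60,-68,170],"rot":[0,0,0]},{"xyz":[60,-68,180],"rot":[0,0,0]},{"xyz":[65,-64,180],"rot":[0,0,0]},{"xyz":[70,-60,180],"rot":[0,0,0]},{"xyz":[70,-60,180],"rot":[0,0,0]}]' 
python3 -c "
from h import *
where('s')"
python3 -m inch '[{"xyz":[1,1,0],"rot":[0,0,0]},{"xyz":[2,2,0],"rot":[0,0,0]},{"xyz":[2,2,0],"rot":[0,0,0]}]' 
python3 -c "
from h import *
where('s')"
```

```text
t: 14.17
ee_pos: [568.3, -178.6, 169.5]
orientation: [-3.03, -0.386, -0.53]
ft_force: [0.1, -1.0, 0.6]
width: 0.5
grasp_force: 0.0
door xyz [41.5 52.2 26.9] F door [ 0.1 -1.   0.6] t 14.1667
t: 14.42
ee_pos: [569.2, -179.7, 169.9]
orientation: [-3.03, -0.385, -0.529]
ft_force: [0.3, -0.1, 0.4]
width: 0.4
grasp_force: 0.0
door xyz [42.2 50.9 27.1] F door [ 0.4 -0.2  0.3] t 14.4167
```

```bash
for i in 1 2 3; do python3 -m inch '[{"xyz":[1,1,0],"rot":[0,0,0]},{"xyz":[1.5,1.5,0],"rot":[0,0,0]},{"xyz":[1.5,1.5,0],"rot":[0,0,0]}]' >/dev/null
python3 -c "
from h import *
where('s')"; done
```

```text
door xyz [43.4 49.9 26.1] F door [ 0.5  0.1 -0.7] t 14.6667
door xyz [44.9 48.6 25.7] F door [ 0.1  0.8 -0.1] t 14.9167
door xyz [46.4 47.  25.7] F door [0.  0.5 0.2] t 15.1667
```

No dead stop felt yet. I've used my ten pictures, so from here I measure the handle angle in code. I keep pushing in small steps.

```bash
for i in 1 2 3; do python3 -m inch '[{"xyz":[0.7,1.2,0],"rot":[0,0,0]},{"xyz":[1.3,2.5,0],"rot":[0,0,0]},{"xyz":[1.3,2.5,0],"rot":[0,0,0]}]' >/dev/null
python3 -c "
from h import *
where('s')"; done
```

```text
door xyz [47.8 44.4 25.8] F door [-0.6 -0.2 -0.3] t 15.4167
door xyz [49.1 41.9 25.8] F door [ 0.   0.8 -0.4] t 15.6667
door xyz [50.3 39.4 25.7] F door [-0.2  0.6  0.1] t 15.9167
```

```bash
python3 -m inch '[{"xyz":[-8,-10,0],"rot":[0,0,0]},{"xyz":[-10,-12,-35],"rot":[0,0,0]},{"xyz":[-20,-12,-70],"rot":[0,0,0]},{"xyz":[-45,0,-105],"rot":[0,0,0]},{"xyz":[-65,25,-140],"rot":[0,0,0]},{"xyz":[-80,46,-175],"rot":[0,0,0]},{"xyz":[-80,46,-180],"rot":[0,0,0]},{"xyz":[-80,46,-180],"rot":[0,0,0]},{"xyz":[-80,46,-180],"rot":[0,0,0]}]' 
cat >> h.py <<'E'
def angle(g,m,k,r0,r1,top,flip=None):
    hub,psi=HUB[k];D=door(psi);best=[]
    qs=np.radians(np.arange(-30,100,1.)); r=np.linspace(r0,r1,25)
    for q in qs:   # mean grey across a 12 mm wide strip on the bar's top plane
        P=[[a*np.sin(q)+o*np.cos(q),a*np.cos(q)-o*np.sin(q),top] for a in r for o in (-6,-5,5,6)]
        uv=proj(m,hub+D.apply(P)).astype(np.float32)
        best.append(cv2.remap(g,uv[:,0:1],uv[:,1:2],1).mean())
    i=np.argsort(best)[:4]; return qs[i].round(2),np.array(best)[i].round(0),np.median(best)
E
python3 - <<'E'
from h import *
where('s')
m=ctrl.camera_model('wrist'); im=ctrl.get_image('wrist')[:,:,::-1].copy(); cv2.imwrite('pics/w8.png',im)
print('now',angle(cv2.cvtColor(im,6),m,'s',32,80,46))
o=cv2.imread('pics/w7.png')[:,:360]; o=cv2.copyMakeBorder(o,0,20,100,100,cv2.BORDER_CONSTANT,value=(200,)*3)
print('w7',angle(cv2.cvtColor(o,6),m,'s',32,80,46))
t=ctrl.get_image('top');g=cv2.cvtColor(t,7);mt=ctrl.camera_model('top')
print('top s',angle(g,mt,'s',32,80,46),'h',angle(g,mt,'h',28,65,42))
print(angle(cv2.cvtColor(cv2.imread('pics/top0.png'),6),mt,'s',32,80,46))
E
```

```text
t: 16.67
ee_pos: [459.5, -267.6, 314.1]
orientation: [-3.03, -0.384, -0.528]
ft_force: [0.2, 0.8, -0.1]
width: 0.5
grasp_force: 0.0
door xyz [-29.1  -6.6 206.5] F door [ 0.3  0.8 -0.2] t 16.6667
now (array([1.55, 1.57, 1.59, 1.61]), array([44., 44., 44., 46.]), np.float64(132.655))
w7 (array([1.03, 1.05, 1.01, 1.06]), array([44., 44., 45., 45.]), np.float64(128.47))
top s (array([1.52, 1.54, 1.5 , 1.48]), array([33., 34., 35., 38.]), np.float64(93.83)) h (array([0.03, 0.05, 0.07, 0.09]), array([37., 38., 38., 40.]), np.float64(102.37))
(array([0.84, 0.82, 0.86, 0.8 ]), array([30., 30., 34., 36.]), np.float64(94.795))
```

The breaker reads 1.57 (ON) and the heater about 0 (OFF). The gripper is clear of everything, so I hand in.

```bash
python3 -c "
from workcell import ctrl
print(ctrl.close_job())"
```

```text
the job is handed in; nothing more can be done
None
```

The heater switch is OFF, and the breaker was then reset at its stop and switched ON (1.57 rad). Both handles are released, nothing else was touched, and the job was handed in at about 17 s.

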